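# Close the bayonet lid of a leak-test chamber and hold it home

### The job

The sample is already in the leak tester: close its chamber with the blue-handled lid from the bench. Line the lid's lugs up with the two rim notches, push it down against the spring until the black cover meets the rim, then turn it clockwise about a quarter turn to its stop and finish while still gripping it there, pressed down on the rim and fully turned, so the test can run. Leave the bottle, jar, meter and sample box as they are.

Things in the scene. Friction and masses are not known exactly. Their poses are not given: they have to be found in the camera images.
- lid: Loose bayonet lid, about 0.18 kg, 64 mm tall, standing plug-down on the bench; origin at the centre of the plug's underside, z up. Aluminium plug 48 mm in diameter and 22 mm tall, its foot tapered to 42 mm over the lowest 4 mm; on it a black cover disc 84 mm in diameter, 22 to 28 mm up; on top a blue grip bar. The lid is the same after a half turn.
- lid_bar (a point): Point on the lid's axis in the upper half of the blue grip bar, 52 mm above the lid's origin; axes as the lid's. The bar is 64 mm long along the lid's x (in line with the lugs), 18 mm thick along y, from 28 to 64 mm above the lid's origin. Pinch it across its thickness from above.
- lid_lug (a point): Tip of one of the lid's two steel lugs, 32 mm out along the lid's x; the other is opposite, at -x. Each is 14 mm wide (along y) and lies 2 to 8 mm above the lid's origin.
- tester: Fixed leak tester: white housing 165 x 150 mm, 30 mm tall, from 65 mm on its -x side to 100 mm on its +x side of the origin, with an upright round aluminium chamber, 88 mm across, on top. Origin on the chamber's axis at bench level, z up; its yaw varies. When the lid's cover rests on the rim, the lid's origin is 53 mm above this one.
- chamber_mouth (a point): Centre of the chamber's opening, level with the rim's top face, 75 mm above the bench; axes as the tester's. The rim is 6 mm thick, its opening 53 mm in diameter plus two notches at +x and -x for the lugs.
- rim_notch (a point): Middle of the notch at the tester's +x, 33 mm from the chamber's axis, level with the rim's top; a like one is opposite. Each is 20 mm wide, with a blue mark on both sides. The lid enters with its x along the tester's x, either way round. Once its cover is less than 8 mm above the rim, the lugs are under the rim and it turns, clockwise seen from above only, to a hard stop at about 1.4 rad.
- stage (a joint): Travel in m of the sprung sample stage in the chamber (grey 44 mm disc, orange sample): 0 when up, its top 8 mm below the rim's top; grows as it is pushed down, 0.014 when the lid's cover meets the rim. It pushes up with 4 N at 0, 9.6 N at 0.014, and turns with the lid against a light torsion spring, 0.05 N m per rad. Let go, the lid springs up about 8 mm.
- bottle: Bystander: bottle with blue cap, 48 mm in diameter, 110 mm tall; origin at the centre of its underside.
- meter: Bystander: blue hand-held meter lying flat, 65 x 150 x 27 mm; origin at the centre of its underside.
- sample_box: Bystander: clear box with a white lid, 94 x 124 x 42 mm; origin at the centre of its underside.
- jar: Bystander: jar with a white cap, 64 mm in diameter, 80 mm tall; origin at the centre of its underside.
There are look-alikes about, which are no part of the job. What is shaped like the lid but yellow is not meant. Leave any yellow look-alike of the tester alone.

How it is judged:
On the way:
1. the lid is pushed straight in: lugs through the notches and below the rim (origin within 7 mm of fully down), not yet turned (z of lid in the frame of tester below 0.06 m and horizontal distance between lid and tester below 0.005 m and angle between lid's own z axis and vertical below 0.12 rad and angle between the x axis of lid and the x axis of tester, either way round below 0.4 rad), for 0.05 s.
At the end, for the whole second after the job is handed in: The lid is in the chamber, upright (within 0.12 rad) and centred (5 mm), pressed down so that its cover is within 4 mm of the rim, turned clockwise by more than 1.22 rad (70 degrees) from its entry position, at rest, and the fingers still grip it (more than 3 N), through the last second (z of lid in the frame of tester between 0.05 and 0.057 m and horizontal distance between lid and tester below 0.005 m and angle between lid's own z axis and vertical below 0.12 rad and angle between the x axis of lid and the x axis of tester, either way round above 1.22 rad and contact force between the fingers and lid above 3 N and value of joint stage above 0.009 m and linear speed of lid below 0.02 m/s); the arm keeps its last pose, push and grip.
It fails at once if a bystander (bottle, jar, meter or sample box) is shifted by more than 25 mm or tipped (distance of any of bottle, jar, meter, sample_box from where it was at the start of the episode above 0.025 m or angle between any of bottle, jar's own z axis and vertical above 0.4 rad).
It also fails if it takes over 48 s, if anything falls off the work surface, if the arm or the gripper's body presses on something with over 40 N, if the wrist force passes 120 N, or if a joint passes its speed limit or range.

### The arm

A 7-joint arm with a two-finger parallel gripper is mounted at the origin on the work surface. World frame = base frame: x ahead of the robot, y to its left, z up, the work surface at z = 0. Lengths are in m, angles in rad, forces in N, time in s.
With the tool pointing down it reaches from about 0.4 to 0.85 m from the base axis. Payload 4.5 kg.
Tool frame: the origin (TCP) lies midway between the tips of the shut fingers; the grasp point (between the pads) lies 19 mm behind it; y points along the fingers, z is the direction in which the jaws open and shut, and the axes are right-handed (so a half turn about y gives the same grasp; the last joint's range is limited). The gripper opens to 88 mm and grips with 3 to 60 N. Pads are 18 mm wide; open, the fingers measure 123 mm over their backs; the gripper's body (75 mm by 187 mm) begins 45 mm behind the grasp point.
Start: joints at [-1.224, 0.689, -0.195, 1.565, 0.157, 0.902, -0.215], TCP at [0.192, 0.595, 0.239] pointing down, gripper open.
Joint ranges: [-3.01, 3.01], [-0.46, 2.08], [-1.47, 1.51], [0.13, 2.56], [-1, 4.14], [0.04, 2.09], [-2.66, 2.66]. Speed limits (rad/s): [2.57, 2.57, 3.14, 3.14, 3.14, 3.14, 3.14].

### API

Orientations are given as a unit quaternion [x, y, z, w].
In Python, from plant import r, snapshot, get_calibration, job, boxes_of gives the robot as it stands. The module is installed in compiled form; this text tells all that it offers.
- The arm moves only by the shell command python3 -m handwheel 'ROWS' [OPENING] [FORCE]. ROWS is JSON, a list that holds one entry, the list of rows, each a list of 6 numbers: the shift along the tool's x, y, z as a fraction of full scale, then the turn, a rotation vector about the tool's x, y, z as a fraction of full scale. In form: [[[x, y, z, wx, wy, wz], ...]]. A call has 1 to 12 rows; each row is the pose to reach, as a shift and turn from the pose commanded when the call began, along the tool's axes at that moment, turning the shorter way round; what a row does not reach only later rows make up. Full scale, the value 1, is 100 cm for a shift and 180 degrees for a turn. A row lasts 1/12 s, in which the tool goes at most 41.7 mm and 7.16 degrees, less where a joint would pass 70% of its speed; a pose out of reach is approached as far as the arm can. A call with a number of a shift or a turn outside -1 to 1 is refused whole. A call with a gripper value outside its range is refused whole. OPENING is the opening, from -1 (shut) to 1 (fully open), set as the call begins (- or left out, the last holds). The fingers move at their own pace and stop on an object; FORCE is the grip in N (left out, the last holds). Time passes only in rows, so rows that repeat a pose let the fingers close. It gives the time, the measured TCP pose, the force and the opening at its end, in the units of the state.
- r.get_state(): the state, without advancing time (a new reading comes with each control period).
- snapshot(name): name is "side" or "top"; returns the picture (384x512x3 uint8, red, green, blue); there is no depth.
- get_calibration(name): a dict with "fx", "fy", "cx", "cy" (pixels), "T" (4x4, takes a point from camera to world coordinates). Camera axes: x right, y down, z forward; pixel columns grow to the right and rows downward; lengths in m; the calibration is good to about 2 mm. A picture is of the moment at which its call begins. get_calibration takes no time and is no camera call.
- job.finish_job(): hands the job in, once; it reports no verdict.
Trained networks look in the newest picture that a camera, given by its name, has taken for a name from the list of things; names that differ only in an ending like _2 or _b are one class to them, and where a whole thing is asked for, a point or a joint stands for the part that bears it (a point fixed in the world has none). Each returns a list of dicts, best first, with "confidence" (0 to 1); they miss things now and then, are a little off and sometimes report something else, mostly with a low value. They report only what shows in the picture. A call takes as long as a camera call. They do not tell look-alikes from the thing itself.
- boxes_of(thing, camera): "bbox" ([left, top, right, bottom] in pixels, round what is visible of it).
The state is a dict: "clock": time; "q": joint angles; "qd": joint speeds; "joint_torque": joint torques, N m; "tool_pos": TCP position; "eef_rot": TCP orientation; "contact_force": force on the tool from outside, world axes, zero at the start; "moment": the same for the moment, N m; "opening": opening from 0.0 (shut) to 1.0 (fully open).
Only numpy, scipy, OpenCV 4.12 (cv2) and the standard library are available. Lean on these libraries where they do the work, as an engineer would, in place of code of your own. Each camera call takes 0.05 s, during which the arm holds its last target. There are 200 camera calls.

## Working session

There is one attempt and no reset: what is moved stays moved. The work goes in short steps, Python scripts to look and compute and a shell command to move; the robot and the scene stay as the last step left them, time stands still between calls to the robot, and variables do not carry over. Pictures are saved under pics/ and viewed, about 8 in all and at most 12, crops included, and the job is handed in when it is done.

```bash
mkdir -p pics; python3 - <<'E'
from plant import *
import cv2
s=r.get_state();print({k:s[k] for k in("clock","tool_pos","eef_rot","opening","contact_force")})
for c in("top","side"):
    cv2.imwrite(f"pics/{c}0.png",snapshot(c)[...,::-1]);k=get_calibration(c);print(c,k["fx"],k["fy"],k["cx"],k["cy"],k["T"])
    for t in("lid","lid_bar","lid_lug","tester","chamber_mouth","rim_notch","bottle","jar","meter","sample_box"):
        try:print(t,[(b["bbox"],round(b["confidence"],2)) for b in boxes_of(t,c)][:4])
        except Exception as e:print(t,e)
E
```

```text
{'clock': 0.0, 'tool_pos': array([0.19219328, 0.59405594, 0.23791154]), 'eef_rot': array([ 0.69912669, -0.11015573,  0.11006336, -0.69783497]), 'opening': 0.9983362179591526, 'contact_force': array([-0.35782806,  0.56206211, -0.24823401])}
top 449.60909952447435 449.60909952447435 257.29538204328946 186.52900397460834 [[ 0.02391259 -0.99528001  0.09405258  0.45858246]
 [-0.99970125 -0.02428228 -0.00278804 -0.004465  ]
 [ 0.0050587  -0.09395781 -0.99556333  1.54666   ]
 [ 0.          0.          0.          1.        ]]
lid [([318.2, 191.9, 343.5, 220.9], 0.92), ([318.3, 161.6, 340.1, 180.6], 0.9)]
lid_bar [([316.8, 194.9, 344.0, 221.7], 0.94), ([316.0, 157.7, 337.2, 183.0], 0.69), ([180.3, 207.7, 194.4, 216.6], 0.18)]
lid_lug [([315.5, 195.7, 344.2, 220.7], 0.57), ([314.5, 159.4, 336.6, 182.0], 0.57), ([221.5, 118.1, 264.9, 144.5], 0.27)]
tester [([151.9, 108.2, 205.7, 163.9], 0.81), ([162.8, 179.3, 222.9, 238.3], 0.6)]
chamber_mouth [([160.7, 176.9, 220.3, 236.8], 0.88), ([151.6, 107.8, 202.5, 162.0], 0.58)]
rim_notch [([150.4, 106.8, 204.0, 161.8], 0.82), ([162.1, 177.6, 221.4, 238
[... 401 characters left out ...]
     0.          0.          1.        ]]
lid [([246.3, 232.9, 276.3, 261.7], 0.9), ([290.8, 220.7, 320.6, 251.5], 0.85)]
lid_bar [([291.3, 218.5, 319.2, 257.2], 0.84), ([248.1, 231.3, 279.9, 260.2], 0.64)]
lid_lug [([292.4, 224.3, 323.3, 251.6], 0.91), ([246.0, 231.9, 276.6, 257.8], 0.67)]
tester [([279.1, 126.4, 328.0, 160.8], 0.92), ([207.8, 136.8, 263.7, 176.0], 0.7)]
chamber_mouth [([278.4, 125.8, 326.0, 157.6], 0.78), ([204.7, 135.5, 263.0, 174.9], 0.68)]
rim_notch [([280.8, 124.2, 327.7, 160.0], 0.77), ([206.0, 135.1, 268.6, 176.9], 0.62)]
bottle [([205.5, 167.7, 219.4, 208.5], 0.61)]
jar [([229.9, 107.8, 248.2, 134.2], 0.86)]
meter []
sample_box [([270.0, 276.0, 323.3, 337.0], 0.73)]
```

View pics/top0.png

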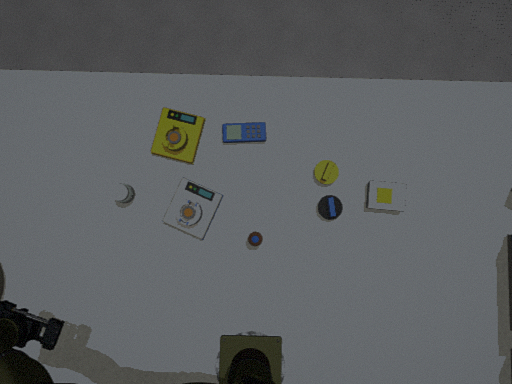

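View pics/side0.png

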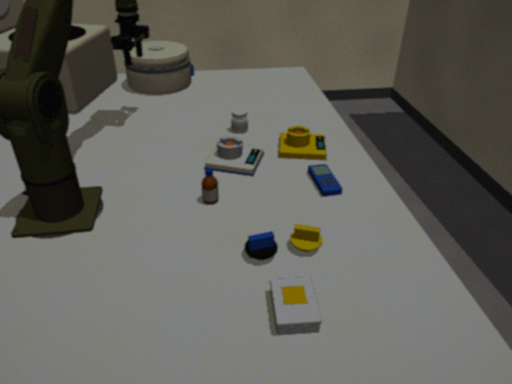

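Top view: blue lid at (330,207) with its yellow twin at (326,172). The white tester's chamber is near (189,212), and its display points up and to the right. Next I'll enlarge and measure.

```bash
cat > h.py <<'E'
import numpy as np,cv2
from plant import *
from scipy.spatial.transform import Rotation as R
def ray(c,uv,z):
    k=get_calibration(c);T=np.array(k["T"]);d=T[:3,:3]@np.array([(uv[0]-k["cx"])/k["fx"],(uv[1]-k["cy"])/k["fy"],1]);o=T[:3,3]
    return (o+d*(z-o[2])/d[2])[:2]
def proj(c,p):
    k=get_calibration(c);T=np.array(k["T"]);q=T[:3,:3].T@(np.array(p)-T[:3,3])
    return np.array([k["cx"]+k["fx"]*q[0]/q[2],k["cy"]+k["fy"]*q[1]/q[2]])
def crop(im,x0,y0,x1,y1,w):
    return cv2.resize(im[y0:y1,x0:x1],(w,int(w*(y1-y0)/(x1-x0))),interpolation=cv2.INTER_CUBIC)
E
python3 - <<'E'
from h import *
t=cv2.imread("pics/top0.png");s=cv2.imread("pics/side0.png")
a=crop(t,155,170,230,245,400);b=crop(t,305,180,355,230,400)[:300];c=crop(s,200,130,275,180,400);d=crop(s,235,220,290,270,400)
m=np.vstack([np.hstack([a[:300],b]),np.hstack([c[:266],d[:266]])]);m=cv2.convertScaleAbs(m,alpha=1.6);cv2.imwrite("pics/m1.png",m)
for n,im,box in(("top",t,(305,185,355,230)),("side",s,(235,225,285,268))):
    h=cv2.cvtColor(im,cv2.COLOR_BGR2HSV);x0,y0,x1,y1=box;sub=h[y0:y1,x0:x1]
    M=((sub[...,0]>100)&(sub[...,0]<130)&(sub[...,1]>120)&(sub[...,2]>70)).astype(np.uint8)
    pts=np.argwhere(M)[:,::-1]+[x0,y0];rc=cv2.minAreaRect(pts.astype(np.float32));print(n,len(pts),rc,pts.mean(0))
    z=.064 if n=="top" else .05
    bp=np.array([ray(n,p,z) for p in cv2.boxPoints(rc)]);print(bp,bp.mean(0),ray(n,pts.mean(0),z))
# yaw of bar via PCA in world
    w=np.array([ray(n,p,z) for p in pts]);w0=w-w.mean(0);u=np.linalg.svd(w0)[2][0];print("yaw",np.arctan2(u[1],u[0]))
E
```

```text
top 99 ((331.6300048828125, 206.40997314453125), (18.80904197692871, 5.091169357299805), 81.8698959350586) [331.64646465 206.34343434]
[[ 0.56803442 -0.24254054]
 [ 0.57082645 -0.25919991]
 [ 0.50953356 -0.26846983]
 [ 0.506765   -0.25187281]] [ 0.53878986 -0.25552077] [ 0.53895155 -0.25558142]
yaw -2.995066413760912
side 116 ((260.7666015625, 235.89126586914062), (4.841246604919434, 24.309236526489258), 78.11134338378906) [260.73275862 235.94827586]
[[ 0.5090024  -0.23870296]
 [ 0.57174117 -0.22790866]
 [ 0.57085921 -0.24640717]
 [ 0.50898903 -0.25675873]] [ 0.54014795 -0.24244438] [ 0.53977428 -0.24275418]
yaw -2.9750726519979334
```

View pics/m1.png

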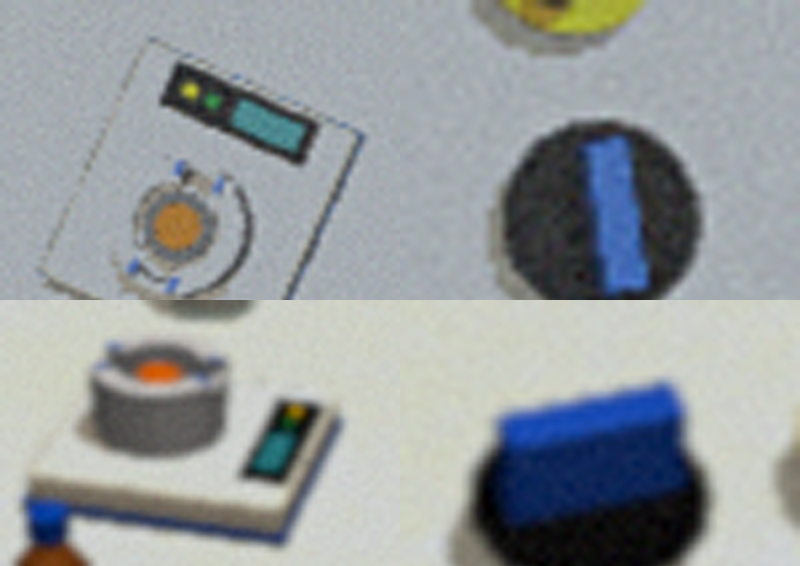

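```bash
python3 - <<'E'
from h import *
t=cv2.imread("pics/top0.png");s=cv2.imread("pics/side0.png")
for n,im,box,ch in(("top",t,(172,195,205,232),1),("side",s,(214,136,246,155),1)):
    h=cv2.cvtColor(im,cv2.COLOR_BGR2HSV);x0,y0,x1,y1=box;b=im[y0:y1,x0:x1].astype(int)
    M=((b[...,0]-b[...,2])>45).astype(np.uint8)
    k,l,st,ce=cv2.connectedComponentsWithStats(M,connectivity=8)
    C=[]
    for i in range(1,k):
        w=np.clip(b[...,0]-b[...,2],0,None)*(l==i);yy,xx=np.mgrid[y0:y1,x0:x1];uv=((w*xx).sum()/w.sum(),(w*yy).sum()/w.sum());p=ray(n,uv,.075);print(n,st[i,4],np.round(uv,1),p.round(4))
print("bar top side",ray("side",(260.75,235.9),.064),"side z.055",ray("side",(260.75,235.9),.055))
for n in("top","side"):
    for p in ((.539,-.2555,.064),):print(n,proj(n,p))
s=r.get_state();m=R.from_quat(s["eef_rot"]).as_matrix();print(m.round(3))
for c,bx,z in(("top",(249.6,230.6,261.7,246.1),.1),("side",(205.5,167.7,219.4,208.5),.055)):print("bottle",ray(c,((bx[0]+bx[2])/2,(bx[1]+bx[3])/2),z))
E
```

```text
top 2 [188.  201.4] [0.543  0.2171]
top 2 [195.5 204.5] [0.5336 0.1922]
top 2 [179.5 219.5] [0.4834 0.2425]
top 2 [187.  222.5] [0.4741 0.2177]
bar top side [ 0.5369634  -0.25868171] side z.055 [ 0.53881712 -0.2483291 ]
top [331.62194455 206.32816997]
side [261.35630309 234.98808005]
[[ 0.951  0.     0.308]
 [-0.308  0.     0.951]
 [-0.    -1.     0.   ]]
bottle [ 0.42875721 -0.00723679]
bottle [ 0.43441944 -0.02068424]
```

```bash
python3 -m handwheel '[[[0.02,0,-0.015,0,0,0],[0.055,-0.005,-0.04,0,-0.01,0],[0.09,-0.01,-0.065,0,-0.03,0],[0.125,-0.015,-0.09,0,-0.05,0],[0.16,-0.02,-0.115,0,-0.07,0],[0.195,-0.02,-0.14,0,-0.09,0],[0.23,-0.02,-0.166,0,-0.11,0],[0.265,-0.02,-0.19,0,-0.13,0],[0.3,-0.02,-0.216,0,-0.149,0],[0.335,-0.02,-0.24,0,-0.149,0],[0.37,-0.02,-0.266,0,-0.149,0],[0.395,-0.02,-0.286,0,-0.149,0]]]' 1
python3 - <<'E'
from h import *
s=r.get_state();m=R.from_quat(s["eef_rot"]).as_matrix();print(m.round(3),s["tool_pos"],np.round(s["q"],2),s["clock"])
print(m.T@(np.array([.538,-.257,.13])-s["tool_pos"]),np.arctan2(m[1,2],m[0,2]))
E
```

```text
clock: 2.1
tool_pos: [0.4783, 0.2038, 0.2589]
eef_rot: [-0.705, -0.055, 0.055, 0.705]
contact_force: [0.6, 0.6, 1.3]
opening: 1.004
[[ 0.988  0.001 -0.155]
 [ 0.155  0.     0.988]
 [ 0.001 -1.     0.   ]] [0.47826909 0.20382595 0.25894718] [-0.25  0.54 -0.39  1.85  0.27  0.8   0.95] 2.1
[-0.01231927  0.12876044 -0.46456937] 1.7259973541709381
```

```bash
python3 -m handwheel '[[[0,0,-0.025,0,0,0],[0,0,-0.065,0,0,0],[0,0,-0.105,0,0,0],[0,0,-0.145,0,0,0],[0,0,-0.185,0,0,0],[-0.005,0,-0.225,0,0,0],[-0.01,0,-0.265,0,0,0],[-0.012,0.02,-0.305,0,0,0],[-0.012,0.05,-0.345,0,0,0],[-0.012,0.08,-0.385,0,0,0],[-0.012,0.11,-0.425,0,0,0],[-0.012,0.129,-0.464,0,0,0]]]'
python3 -m handwheel '[[[0,0,0,0,0,0],[0,0,0,0,0,0]]]'
python3 - <<'E'
from h import *
s=r.get_state();m=R.from_quat(s["eef_rot"]).as_matrix();print(s["tool_pos"],np.round(s["q"],2),s["clock"])
print(m.T@(np.array([.538,-.257,.034])-s["tool_pos"]),np.arctan2(m[1,2],m[0,2]))
t=snapshot("top")[...,::-1];u=snapshot("side")[...,::-1]
m=np.hstack([crop(t,295,170,370,245,400),crop(u,220,200,310,290,400)]);cv2.imwrite("pics/m2.png",cv2.convertScaleAbs(m,alpha=1.6))
for p in(s["tool_pos"],):print(proj("top",p),proj("side",p))
E
```

```text
clock: 3.1
tool_pos: [0.5328, -0.2307, 0.1431]
eef_rot: [-0.705, -0.055, 0.055, 0.705]
contact_force: [0.9, 1.0, 0.8]
opening: 0.999
clock: 3.27
tool_pos: [0.5318, -0.2321, 0.1428]
eef_rot: [-0.705, -0.052, 0.054, 0.705]
contact_force: [-0.3, 1.0, -0.1]
opening: 1.0
[ 0.53178271 -0.23213799  0.14284132] [ 0.53  0.78 -0.34  1.78  0.4   0.66  1.68] 3.2667
[ 0.00272105  0.1088269  -0.02554422] 1.7210525445085925
[328.41250825 207.19129771] [257.4541006  203.93180653]
```

View pics/m2.png

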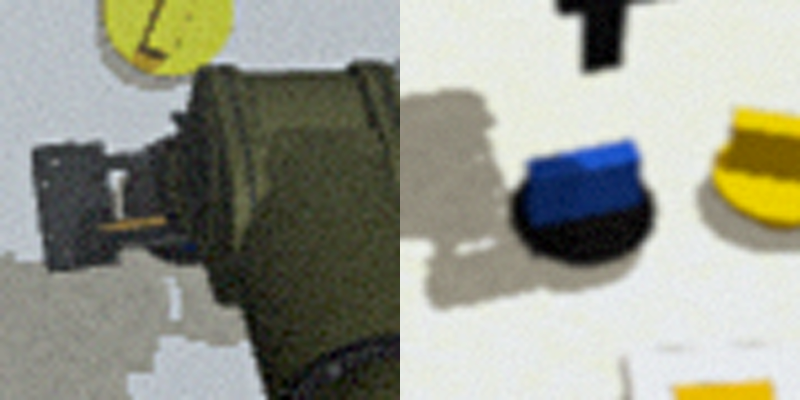

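The lid stands clear between the open jaws, and the yellow twin is out of the way. I'll align, descend and grip.

```bash
python3 -m handwheel '[[[0.002,0,-0.013,0,0,0],[0.003,0.005,-0.026,0,0,0],[0.003,0.03,-0.026,0,0,0],[0.003,0.06,-0.026,0,0,0],[0.003,0.085,-0.026,0,0,0],[0.003,0.1,-0.026,0,0,0],[0.003,0.107,-0.026,0,0,0],[0.003,0.107,-0.026,0,0,0],[0.003,0.107,-0.026,0,0,0]]]'
python3 -m handwheel '[[[0,0,0,0,0,0],[0,0,0,0,0,0],[0,0,0,0,0,0],[0,0,0,0,0,0],[0,0,0,0,0,0],[0,0,0,0,0,0],[0,0,0,0,0,0],[0,0,0,0,0,0],[0,0,0,0,0,0],[0,0,0,0,0,0]]]' -1 40
python3 - <<'E'
from h import *
s=r.get_state();m=R.from_quat(s["eef_rot"]).as_matrix();print(s["tool_pos"],np.round(s["q"],2),s["clock"],s["opening"]*88,np.arctan2(m[1,2],m[0,2]))
u=snapshot("side")[...,::-1]
cv2.imwrite("pics/m3.png",cv2.convertScaleAbs(crop(u,220,200,310,290,500),alpha=1.6))
E
```

```text
clock: 4.12
tool_pos: [0.5408, -0.2545, 0.0382]
eef_rot: [0.705, 0.056, -0.055, -0.705]
contact_force: [0.6, -0.6, 0.8]
opening: 0.999
clock: 4.95
tool_pos: [0.54, -0.2547, 0.0375]
eef_rot: [-0.705, -0.055, 0.055, 0.705]
contact_force: [-0.9, -0.4, 0.0]
opening: 0.264
[ 0.53996847 -0.25474184  0.03745969] [ 0.51  0.95 -0.27  1.77  0.48  0.48  1.65] 4.95 23.251733230584737 1.7260878430936841
```

View pics/m3.png

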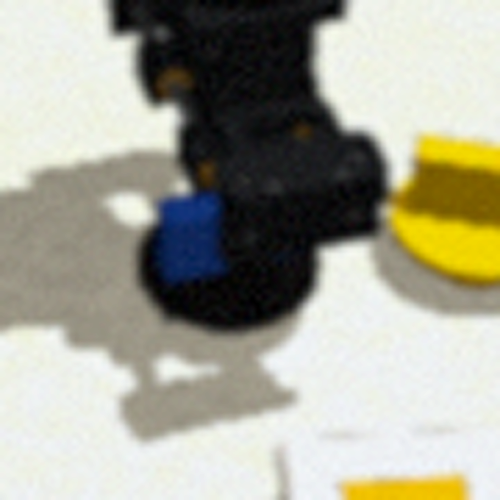

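```bash
python3 -m handwheel '[[[0,0,0,0,0,0],[0,0,0,0,0,0],[0,0,0,0,0,0]]]'
python3 - <<'E'
from h import *
s=r.get_state();m=R.from_quat(s["eef_rot"]).as_matrix();p=s["tool_pos"];print(p,s["clock"],s["opening"]*88)
for q in([0,0,0],[0,-.019,0],[0,-.019,-.03],[.009,0,-.02],[-.009,0,-.02],[.0375,-.064,-.03],[-.0375,-.064,-.03],[.0375,-.064,-.09],[-.0375,-.064,-.09],[.0935,-.064,-.0375],[-.0935,-.064,-.0375]):
    w=proj("side",p+m@np.array(q));print(q,w.round(1),((w-[220,200])*500/90).round())
E
```

```text
clock: 5.25
tool_pos: [0.54, -0.2549, 0.0374]
eef_rot: [0.705, 0.055, -0.055, -0.705]
contact_force: [-0.2, -0.4, -0.9]
opening: 0.206
[ 0.53997385 -0.25493294  0.0374221 ] 5.25 18.170433059867836
[0, 0, 0] [261.5 242.9] [231. 239.]
[0, -0.019, 0] [261.6 237.1] [231. 206.]
[0, -0.019, -0.03] [265.5 244.9] [253. 250.]
[0.009, 0, -0.02] [267.5 247.4] [264. 263.]
[-0.009, 0, -0.02] [260.6 248.9] [225. 271.]
[0.0375, -0.064, -0.03] [280.8 227.7] [338. 154.]
[-0.0375, -0.064, -0.03] [250.8 233.6] [171. 187.]
[0.0375, -0.064, -0.09] [290.  243.7] [389. 243.]
[-0.0375, -0.064, -0.09] [258.7 250.3] [215. 279.]
[0.0935, -0.064, -0.0375] [303.6 225.3] [465. 140.]
[-0.0935, -0.064, -0.0375] [228.5 240.3] [ 47. 224.]
```

Gripped at 18.2 mm, which matches the bar. Lifting, then carrying it over to the tester.

```bash
python3 -m handwheel '[[[0,-0.01,0,0,0,0],[0,-0.03,0,0,0,0],[0,-0.06,0,0,0,0],[0,-0.09,0,0,0,0],[0,-0.12,0,0,0,0],[0,-0.14,0,0,0,0],[0,-0.15,0,0,0,0],[0,-0.15,0,0,0,0]]]'
python3 -m handwheel '[[[0,0,0.02,0,0,0],[0.002,0,0.05,0,0.01,0],[0.006,0,0.09,0,0.03,0],[0.01,0,0.13,0,0.05,0],[0.014,0,0.17,0,0.07,0],[0.018,0,0.21,0,0.09,0],[0.022,0,0.25,0,0.11,0],[0.027,0,0.29,0,0.13,0],[0.031,0,0.33,0,0.15,0],[0.035,0,0.37,0,0.165,0],[0.039,0,0.41,0,0.178,0],[0.041,0,0.44,0,0.178,0]]]'
python3 - <<'E'
from h import *
s=r.get_state();m=R.from_quat(s["eef_rot"]).as_matrix();p=s["tool_pos"];print(p,s["clock"],s["opening"]*88,np.round(s["q"],2),np.arctan2(m[1,2],m[0,2]))
print(m.T@(np.array([.5085,.2174,.165])-p))
E
```

```text
clock: 5.92
tool_pos: [0.5412, -0.255, 0.1901]
eef_rot: [0.706, 0.056, -0.053, -0.704]
contact_force: [0.5, -0.3, -1.9]
opening: 0.199
clock: 6.92
tool_pos: [0.5107, 0.1904, 0.1861]
eef_rot: [-0.693, 0.142, -0.14, 0.693]
contact_force: [0.8, -0.3, -0.9]
opening: 0.202
[0.51068256 0.190434   0.18609989] 6.9167 17.80266551339305 [-0.36  0.66 -0.14  1.86  0.14  0.63  0.59] 1.1688658277562174
[-0.01250441  0.02112496  0.02396894]
```

```bash
python3 -m handwheel '[[[-0.006,0,0.012,0,0,0],[-0.0125,0.01,0.024,0,0,0],[-0.0125,0.021,0.024,0,0,0],[-0.0125,0.021,0.024,0,0,0],[-0.0125,0.021,0.024,0,0,0]]]'
python3 - <<'E'
from h import *
s=r.get_state();m=R.from_quat(s["eef_rot"]).as_matrix();p=s["tool_pos"];print(p,s["clock"],m.round(3),np.arctan2(m[1,2],m[0,2]))
t=snapshot("top")[...,::-1];u=snapshot("side")[...,::-1];cv2.imwrite("pics/t4.png",t);cv2.imwrite("pics/s4.png",u)
M=np.hstack([crop(t,155,170,230,245,400),crop(u,195,100,270,175,400)]);cv2.imwrite("pics/m4.png",cv2.convertScaleAbs(M,alpha=1.6))
o=p+[0,0,-.0374]
f=lambda q:((proj("side",o+q)-[195,100])*400/75+[400,0]).round()
a=np.linspace(0,6.28,7)[:-1]
print("cover edge",[f(np.array([.042*np.cos(x),.042*np.sin(x),.028])) for x in a]);print("foot",f(np.array([0,0,0.])))
tt=np.array([.5085,.2174,.075]);print("mouth",[((proj("side",tt+.044*np.array([np.cos(x),np.sin(x),0]))-[195,100])*400/75+[400,0]).round() for x in a])
E
```

```text
clock: 7.33
tool_pos: [0.5095, 0.2115, 0.1653]
eef_rot: [0.694, -0.143, 0.141, -0.691]
contact_force: [0.5, -0.1, -1.4]
opening: 0.204
[0.50948587 0.21145634 0.16525793] 7.3333 [[ 0.919 -0.003  0.394]
 [-0.394 -0.003  0.919]
 [-0.002 -1.    -0.004]] 1.1659591338819815
cover edge [array([653., 105.]), array([612.,  81.]), array([544.,  85.]), array([514., 112.]), array([554., 137.]), array([625., 133.])]
foot [585. 150.]
mouth [array([654., 218.]), array([612., 192.]), array([544., 196.]), array([514., 226.]), array([554., 254.]), array([626., 249.])]
```

View pics/m4.png

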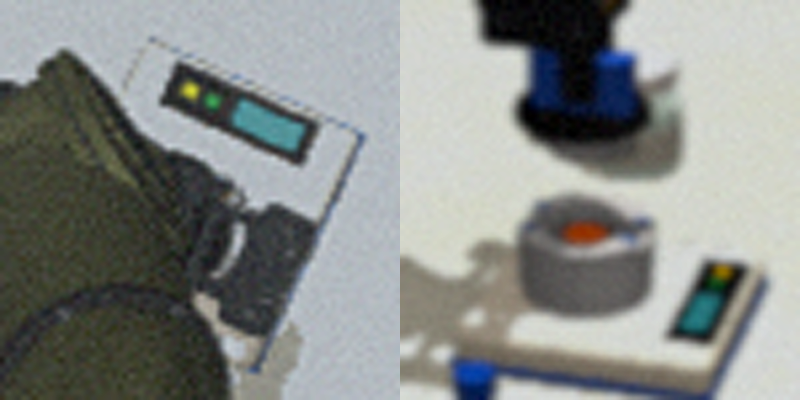

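```bash
python3 - <<'E'
from h import *
s=r.get_state();p=s["tool_pos"];m=R.from_quat(s["eef_rot"]).as_matrix()
u=cv2.imread("pics/s4.png");x0,y0,x1,y1=206,108,254,162;S=11
M=cv2.convertScaleAbs(crop(u,x0,y0,x1,y1,(x1-x0)*S),alpha=1.5)
px=lambda P:tuple(int(v) for v in ((proj("side",P)-[x0,y0]+.5)*S))
def ring(c,rad,z,col):
    a=np.linspace(0,2*np.pi,60);cv2.polylines(M,[np.array([px(np.array([c[0]+rad*np.cos(t),c[1]+rad*np.sin(t),z])) for t in a])],True,col,1)
T=np.array([.5085,.2174]);ring(T,.044,.075,(0,0,255));ring(T,.0265,.075,(0,0,255));ring(T,.044,.03,(0,0,255));ring(T,.022,.067,(0,255,0))
o=p-[0,0,.0374];ring(o,.042,o[2]+.028,(0,255,255));ring(o,.042,o[2]+.022,(0,255,255));ring(o,.024,o[2]+.004,(255,255,0))
ux=np.array([np.cos(-.404),np.sin(-.404),0]);uy=np.array([-ux[1],ux[0],0])
for a in(1,-1):
    for b in(1,-1):cv2.circle(M,px(np.array([*T,.075])+a*.033*ux+b*.0125*uy),4,(0,0,255),1)
lx=m[:,0]
for z in(.028,.064):
    for a in(1,-1):cv2.circle(M,px(o+[0,0,z]+a*.032*lx-.009*m[:,2]),4,(0,255,255),1)
print(M.shape);cv2.imwrite("pics/m5.png",M)
E
```

```text
(594, 528, 3)
```

View pics/m5.png

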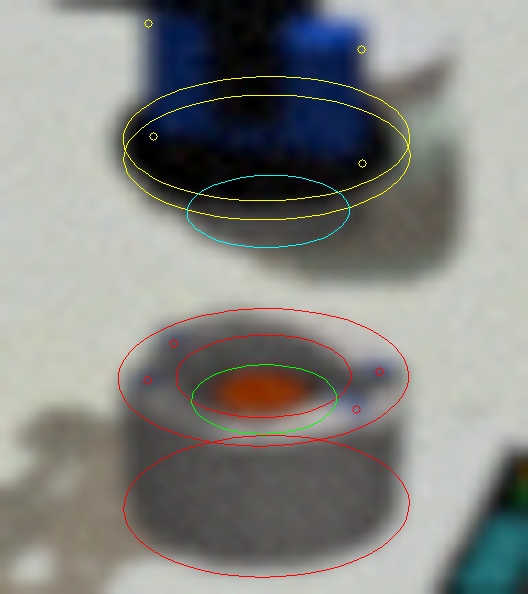

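```bash
python3 - <<'E'
from h import *
u=cv2.imread("pics/s4.png").astype(int)
for y in range(116,128):print(y,' '.join('%3d/%3d'%(u[y,x,2],u[y,x,0]) for x in list(range(214,222))+list(range(236,247))))
print()
for y in range(144,158):print(y,' '.join('%3d'%u[y,x,1] for x in list(range(212,222))+list(range(236,248))))
print([f(u[136:148,x,2]-u[136:148,x,0]) for f in(np.max,) for x in range(222,238)])
w=np.clip(u[134:152,218:242,2]-u[134:152,218:242,0]-30,0,None);yy,xx=np.mgrid[134:152,218:242];c=((w*xx).sum()/w.sum(),(w*yy).sum()/w.sum());print("orange",c,"pred",proj("side",[.5085,.2174,.069]),ray("side",c,.069))
E
```

```text
116 134/131 134/131 131/128 121/118  90/ 95  51/ 68  20/ 53   7/ 51   1/ 48  10/ 52  22/ 49  46/ 53  65/ 61  74/ 66  74/ 64  74/ 66  74/ 69  85/ 79 104/102
117 130/128 130/128 121/118  97/ 94  67/ 68  31/ 49  11/ 48   5/ 51   3/ 50   5/ 52  13/ 47  26/ 39  52/ 47  66/ 60  76/ 71  82/ 77  89/ 86  94/ 94 108/109
118 133/130 129/128 105/103  68/ 66  32/ 34  10/ 33   3/ 45  10/ 53   8/ 51   6/ 51   7/ 42  14/ 32  33/ 34  59/ 53  80/ 76  92/ 91  95/ 94 102/103 110/111
119 133/130 121/115  93/ 90  43/ 43   9/ 11   0/ 23   1/ 36  10/ 47   8/ 53   8/ 52   7/ 46   6/ 29  22/ 23  44/ 43  71/ 70  93/ 93  98/ 98 102/102 106/106
120 130/127 114/112  80/ 77  34/ 34   4/  6   0/  9   1/ 18   3/ 24   8/ 52   9/ 50   4/ 37   7/ 22  15/ 14  35/ 35  68/ 66  87/ 86  93/ 93  92/ 92  96/ 95
121 130/125 116/111  79/ 77  33/ 31   5/  5   2/  1   2/  3   6/  7   5/ 43  11/ 43   8/ 30   7/ 16   6/  9  31/ 30  63/ 61  80/ 79  85/ 86  78/ 77  79/ 78
122 132/126 120/116  90/ 87  45/ 44  11/ 11   1/  0   2/  5   5/  6   9/ 23   4/ 19   4/ 14   6/  9  12/ 13  29/ 29  58/ 57  73/ 72  74/ 74  71/ 70  70/ 69
123 134/
[... 1707 characters left out ...]
5  85  84  72  55  48  46  48  60  56  55  55  58  77 109 130 135 133 134 128
155  83  84  84  82  80  76  60  49  47  46  60  56  55  52  68  93 117 132 134 136 131 125
156  82  88  83  84  81  80  72  60  53  51  58  57  56  68  88 113 128 136 134 136 130 113
157  85  85  85  83  83  85  82  75  66  60  65  68  78  93 112 127 134 135 136 133 121  93
[np.int64(8), np.int64(5), np.int64(5), np.int64(27), np.int64(59), np.int64(86), np.int64(90), np.int64(91), np.int64(91), np.int64(86), np.int64(75), np.int64(50), np.int64(18), np.int64(6), np.int64(6), np.int64(5)]
orange (np.float64(229.22949117341642), np.float64(143.2533748701973)) pred [229.51601879 143.24566047] [0.50754477 0.21746839]
```

Measured: the lid sits about 3 mm along tool −x in the grip, the chamber is at about (0.507, 0.218) and the yaw agrees (−0.404). I'll correct that and descend, watching the force.

```bash
python3 -m handwheel '[[[-0.002,0,0.005,0,0,0],[-0.002,0.015,0.005,0,0,0],[-0.002,0.03,0.005,0,0,0],[-0.002,0.043,0.005,0,0,0],[-0.002,0.048,0.005,0,0,0],[-0.002,0.048,0.005,0,0,0],[-0.002,0.048,0.005,0,0,0]]]'
python3 -m handwheel '[[[0,0.004,0,0,0,0],[0,0.007,0,0,0,0],[0,0.01,0,0,0,0],[0,0.01,0,0,0,0],[0,0.01,0,0,0,0]]]'
python3 - <<'E'
from h import *
s=r.get_state();p=s["tool_pos"];m=R.from_quat(s["eef_rot"]).as_matrix();print(p,s["contact_force"],s["moment"],np.arctan2(m[1,2],m[0,2]))
E
```

```text
clock: 8.02
tool_pos: [0.5109, 0.2187, 0.119]
eef_rot: [-0.693, 0.142, -0.142, 0.693]
contact_force: [-0.4, -0.2, -1.9]
opening: 0.197
clock: 8.43
tool_pos: [0.5105, 0.2185, 0.1085]
eef_rot: [0.693, -0.142, 0.142, -0.693]
contact_force: [-0.2, 0.9, -1.6]
opening: 0.201
[0.51045535 0.21848887 0.10848154] [-0.17013358  0.88763459 -1.61611394] [-0.01687576 -0.01094627 -0.01880252] 1.166752788318627
```

```bash
python3 -m handwheel '[[[0,0,-0.002,0,0,0],[0,0.003,-0.002,0,0,0],[0,0.003,-0.002,0,0,0]]]'
python3 -m handwheel '[[[0,0.003,0,0,0,0],[0,0.003,0,0,0,0],[0,0.003,0,0,0,0]]]'
python3 - <<'E'
from h import *
s=r.get_state();p=s["tool_pos"];m=R.from_quat(s["eef_rot"]).as_matrix();print(p,s["contact_force"],s["moment"],np.arctan2(m[1,2],m[0,2]))
u=snapshot("side")[...,::-1];cv2.imwrite("pics/s6.png",u);x0,y0,x1,y1=206,108,254,162;S=11
cv2.imwrite("pics/m6.png",cv2.convertScaleAbs(crop(u,x0,y0,x1,y1,(x1-x0)*S),alpha=1.6))
E
```

```text
clock: 8.68
tool_pos: [0.5095, 0.2166, 0.1052]
eef_rot: [0.693, -0.142, 0.142, -0.693]
contact_force: [0.2, -0.3, -1.7]
opening: 0.203
clock: 8.93
tool_pos: [0.5098, 0.2167, 0.1027]
eef_rot: [-0.693, 0.142, -0.142, 0.693]
contact_force: [0.1, -0.8, 2.2]
opening: 0.201
[0.50984705 0.21674172 0.10270777] [ 0.06595637 -0.84030068  2.218304  ] [-0.10677701  0.07786397 -0.02320883] 1.166770793210057
```

View pics/m6.png

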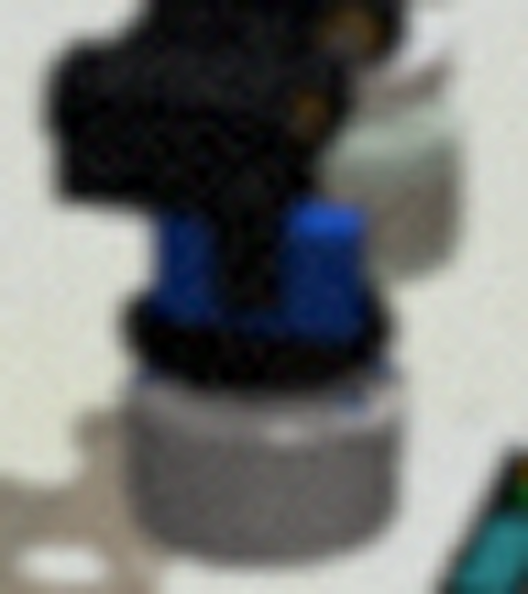

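Lid is near the mouth and looks slightly left of the chamber. Measuring that before pressing.

```bash
python3 - <<'E'
from h import *
u=cv2.imread("pics/s6.png").astype(int)[...,1]
def cr(row,a,b,lo,hi):
    v=u[row];h=(lo+hi)/2
    for x in range(a,b):
        if (v[x]-h)*(v[x+1]-h)<=0 and v[x]!=v[x+1]:return round(x+(v[x]-h)/(v[x]-v[x+1]),2)
for y in range(135,143):print(y,cr(y,212,224,4,130),cr(y,236,248,4,130))
for y in range(147,156):print(y,cr(y,212,224,46,84),cr(y,236,248,52,134))
T=[.507,.218];print([proj("side",[*T,z]) for z in(.05,.09)])
E
python3 -m handwheel '[[[0.0015,0,0,0,0,0],[0.0015,0,0,0,0,0],[0.0015,0,0,0,0,0]]]'
python3 -c "
from h import *
s=r.get_state();print(s['tool_pos'],s['contact_force'],s['moment'])"
```

```text
135 217.36 240.55
136 216.8 240.95
137 216.63 241.22
138 216.81 241.17
139 217.1 240.84
140 217.69 240.71
141 217.97 240.89
142 217.82 240.76
147 216.4 242.14
148 216.67 242.13
149 216.75 242.03
150 216.75 241.76
151 216.77 241.81
152 216.83 241.76
153 217.27 241.72
154 217.47 241.56
155 217.76 241.0
[array([229.174258  , 148.15952489]), array([228.91317699, 137.60987236])]
clock: 9.23
tool_pos: [0.5112, 0.2163, 0.1027]
eef_rot: [-0.693, 0.142, -0.142, 0.693]
contact_force: [-1.0, -1.5, 1.0]
opening: 0.203
[0.51123328 0.2162879  0.10270228] [-1.03179491 -1.46711369  1.01375202] [-0.08187947  0.17518737 -0.00330137]
```

```bash
python3 -m handwheel '[[[-0.0015,0,-0.001,0,0,0],[-0.0015,0,-0.001,0,0,0],[-0.0015,0,-0.001,0,0,0]]]'
python3 -c "
from h import *
s=r.get_state();print(s['tool_pos'],s['contact_force'],s['moment'])"
python3 -m handwheel '[[[0,0.002,0,0,0,0],[0,0.004,0,0,0,0],[0,0.004,0,0,0,0]]]'
python3 -c "
from h import *
s=r.get_state();print(s['tool_pos'],s['contact_force'],s['moment'])"
```

```text
clock: 9.48
tool_pos: [0.5099, 0.2164, 0.1028]
eef_rot: [-0.692, 0.141, -0.142, 0.693]
contact_force: [0.2, 1.2, 2.1]
opening: 0.205
[0.50992657 0.21643548 0.10280321] [0.22282033 1.22575111 2.07044409] [ 0.16263937 -0.18988616  0.0007784 ]
clock: 9.73
tool_pos: [0.5099, 0.2164, 0.0985]
eef_rot: [-0.692, 0.141, -0.142, 0.693]
contact_force: [1.2, 0.3, 4.9]
opening: 0.2
[0.50989674 0.21641042 0.09846106] [1.19925378 0.31902129 4.85049589] [ 0.27950528 -0.30328111  0.00145278]
```

Force matches the sample spring (about 6.5 N at 6 mm), so the lugs are in the notches. Pushing to the rim.

```bash
python3 -m handwheel '[[[0.0005,0.003,0,0,0,0],[0.0005,0.006,0,0,0,0],[0.0005,0.008,0,0,0,0],[0.0005,0.008,0,0,0,0],[0.0005,0.008,0,0,0,0]]]'
python3 -c "
from h import *
s=r.get_state();print(s['tool_pos'],s['contact_force'],s['moment'])"
```

```text
clock: 10.15
tool_pos: [0.5099, 0.2162, 0.0907]
eef_rot: [-0.692, 0.142, -0.142, 0.693]
contact_force: [0.0, 0.5, 6.9]
opening: 0.205
[0.50991686 0.21615077 0.09066092] [0.02715544 0.48609608 6.93847225] [ 0.34817665 -0.0332716  -0.0458591 ]
```

```bash
python3 -m handwheel '[[[0,0.001,-0.0003,0,0.03,0],[-0.0001,0.001,-0.0006,0,0.06,0],[-0.0001,0.001,-0.0008,0,0.09,0],[-0.0002,0.001,-0.0011,0,0.12,0],[-0.0003,0.001,-0.0014,0,0.15,0],[-0.0005,0.001,-0.0016,0,0.18,0],[-0.0006,0.001,-0.0018,0,0.21,0],[-0.0008,0.001,-0.0021,0,0.24,0],[-0.001,0.001,-0.0022,0,0.27,0],[-0.0012,0.001,-0.0024,0,0.3,0],[-0.0013,0.001,-0.0025,0,0.32,0],[-0.0013,0.001,-0.0025,0,0.32,0]]]'
python3 - <<'E'
from h import *
s=r.get_state();m=R.from_quat(s["eef_rot"]).as_matrix();print(s['tool_pos'],s['contact_force'],s['moment'],np.arctan2(m[1,2],m[0,2])-1.167,np.round(s["q"],2),s["tool_pos"]-.003*m[:,0])
E
```

```text
clock: 11.15
tool_pos: [0.5085, 0.2143, 0.09]
eef_rot: [-0.538, 0.458, -0.459, 0.539]
contact_force: [0.9, 0.7, 8.7]
opening: 0.203
[0.50845117 0.21426201 0.09002192] [0.91507992 0.70679544 8.66904452] [ 0.23070812 -0.25070332  0.04523205] -1.007990293999824 [-0.56  0.83  0.13  1.92 -0.25  0.41 -0.09] [0.50797615 0.21722417 0.09002221]
```

```bash
python3 -m handwheel '[[[0,0,-0.0003,0,0.03,0],[-0.0001,0,-0.0006,0,0.06,0],[-0.0002,0.0005,-0.0008,0,0.085,0],[-0.0002,0.0005,-0.001,0,0.105,0],[-0.0003,0.0005,-0.0012,0,0.12,0],[-0.0003,0.0005,-0.0012,0,0.13,0],[-0.0003,0.0005,-0.0012,0,0.138,0],[-0.0003,0.0005,-0.0012,0,0.138,0],[-0.0003,0.0005,-0.0012,0,0.138,0],[-0.0003,0.0005,-0.0012,0,0.138,0]]]'
python3 - <<'E'
from h import *
s=r.get_state();m=R.from_quat(s["eef_rot"]).as_matrix();print(s['tool_pos'],s['contact_force'],s['moment'],np.arctan2(m[1,2],m[0,2])-1.167,np.round(s["qd"],3),s["opening"]*88,s["tool_pos"]-.003*m[:,0])
u=snapshot("side")[...,::-1];t=snapshot("top")[...,::-1]
M=np.hstack([crop(t,155,170,230,245,400),crop(u,195,100,270,175,400)]);cv2.imwrite("pics/m7.png",cv2.convertScaleAbs(M,alpha=1.6))
E
```

```text
clock: 11.98
tool_pos: [0.5072, 0.2147, 0.09]
eef_rot: [0.427, -0.563, 0.563, -0.429]
contact_force: [0.3, 1.7, 12.5]
opening: 0.2
[0.5072165  0.21472981 0.08996549] [ 0.33764686  1.74372505 12.50852786] [ 0.14254337 -0.03749218  0.27271476] -1.4374353597313327 [ 0.001  0.002 -0.001  0.001 -0.    -0.001  0.   ] 17.569523221108025 [0.50801795 0.21762077 0.08997051]
```

View pics/m7.png

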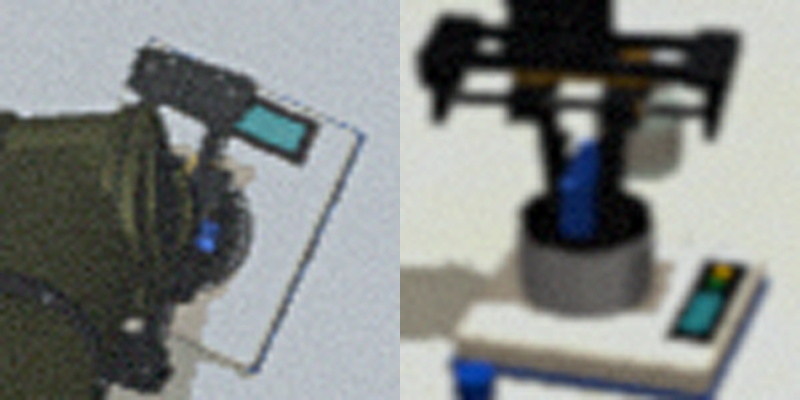

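The cover sits flush on the rim and the bar is turned a quarter turn. The torque rose to 0.27 N m, so it is at the stop, and the arm is at rest. Handing in.

```bash
python3 -c "
from plant import *
print(job.finish_job());s=r.get_state();print(s['clock'],s['tool_pos'],s['contact_force'],s['opening']*88)"
```

```text
the job is handed in; nothing more can be done
None
the job is handed in; nothing more can be done
```

The blue-handled lid is in the tester's chamber, pushed down onto the rim and turned clockwise to its stop. I handed the job in at about 12 s with the gripper still holding it. `finish_job` gives no verdict, and no state could be read after hand-in.

**Last checks before hand-in**
- **Turn:** the gripper had turned 1.437 rad from entry, and a 0.27 N m torque showed it was against the stop. That includes a little overdrive past the 1.4 rad stop.
- **Height:** the lid's origin works out at about 52.6 mm, where 53 mm means the cover rests on the rim. The downward push was about 14 N net.
- **Centring:** the lid is about 1 mm from my estimate of the chamber's axis.
- **Grip and rest:** the fingers stood at 17.6 mm on the 18 mm bar with a 40 N grip set, and the joints were still.
- **Picture:** the last one shows the cover flush on the rim and the bar turned a quarter turn.

**What disagreed**
- **Camera positions:** the top and side cameras differed by 2–4 mm on positions.
- **Lid in the grip:** the lid sat about 3 mm off-centre along its bar. I measured this in the side view and allowed for it.
- **Entry:** one sideways correction just before the push was too far. The force reading showed it and I undid it; after that the force followed the sample spring.

The moves stayed clear of the bottle, jar, meter and sample box, but I did not re-measure their positions at the end.

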